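Index the assembly turntable by one notch

TASK

On the small indexing table, press the dished plunger down with the fingertips to free the table, turn the table counter-clockwise (seen from above) to the very next notch, and let the plunger spring fully back up so that it locks there. Push gently and do not pinch or lift anything: the wheel sitting on the table just rides along, and the loose things around stay where they are. Finish with the hand clear.

Things in the scene. Friction and masses are not known exactly. Their poses are not given: they have to be found in the camera images.
- indexer: Fixed grey round foot of the indexing table, bolted down, 190 mm across, on the work surface. Origin: centre of its underside, on the turning axis; z up. On top it carries a fixed steel ring: outer radius 87 mm, underside 30 mm and top 38 mm above the work surface, with 8 notches 12 mm wide in its rim every 45 degrees, the first along the foot's own +x.
- plate (a point): Centre of the top face of the aluminium plate that turns above the ring, on the turning axis, 54 mm above the work surface. Plate radius 68 mm, with a spigot 14 mm in radius and 22 mm tall in the middle and one lug, 34 mm wide, top at 52 mm, that reaches out under the dish. Its x axis points from the turning axis to the dish.
- next_notch (a point): Where the tooth must lock: the notch of the fixed ring next counter-clockwise (45 degrees) from the starting one; 86 mm from the turning axis, 38 mm above the work surface. Does not move.
- turntable (a joint): Angle of the turning plate against the foot, rad, counter-clockwise from above positive. 0 at the start, locked in the first notch (1.4 degrees of play either way); the next notch counter-clockwise is at 0.785 (45 degrees). Stiff: 0.12 N m of friction, about 1.2 N sideways at the dish; it does not coast.
- plunger (a joint): Plunger travel, m: 0 fully up, 0.012 fully down. A spring lifts it: 4 N at the top, 10 N at the bottom. A tooth on its shank sits in a notch when up; 8 mm or more down it is below the ring and the plate can turn. Let go between notches, it rises only to about 0.008 (tooth under the ring) and springs up by itself on reaching a notch.
- dish (a point): Centre of the floor of the plunger's round black dish, 105 mm out from the turning axis, 70 mm above the work surface when up. It opens upward: floor radius about 24 mm, rim 10 mm high, inner radius 26 mm, outer 30 mm, so fingertips in it can press down and push the rim sideways. It travels with the plate; x axis straight out from the turning axis, z up.
- wheel: Loose orange wheel, a flat ring 100 mm across, 36 mm bore, 30 mm tall, lying on the plate over the spigot with 4 mm of play (top 84 mm above the work surface). Origin: centre of its underside. It rides along and must stay on the plate.
- gearmotor: Loose gearmotor lying on the work surface near the indexing table, 78 mm long, 25 mm across. Bystander. Origin near its middle, at its underside.
- screwdriver: Loose screwdriver with green handle, 170 mm long, lying near the indexing table. Bystander. Origin at its underside.
- wrench: Loose steel wrench lying on the right. Bystander. Origin at its underside.
- spare_wheel: Loose orange wheel like the one on the table, lying on the work surface on the left, 100 mm across, 30 mm tall. Bystander. Origin: centre of its underside.
- bracket: Loose turquoise angle bracket, 80 x 50 mm, 49 mm tall, on the right. Bystander. Origin: underside.
- tray: Loose grey compartment tray, 140 x 100 mm, 35 mm tall, on the left. Bystander. Origin: centre of its underside.
- jar: Loose jar with a steel cap, 56 mm across, 70 mm tall, on the right, near the robot. Bystander. Origin: centre of its underside.
Not all that is in view belongs to the job. Leave any blue or pink look-alike of the wheel alone.

How it is judged (in metres and radians):
On the way:
1. the plunger is pressed in, freeing the table, while the table still stands at its first notch (value of joint plunger above 0.006 m and value of joint turntable between -0.1 and 0.1 rad), for 0.05 s.
At the end, for the whole second after the job is handed in: The table stands still at the next notch counter-clockwise (0.785 rad, within 0.04), the plunger is fully up (within 1.5 mm) in that notch, and the wheel lies on the plate over its spigot (within 8 mm of the axis, its underside within 6 mm of the plate's height) (value of joint turntable between 0.745 and 0.825 rad and value of joint plunger below 0.0015 m and velocity of joint turntable between -0.05 and 0.05 rad/s and horizontal distance between wheel and indexer below 0.008 m and height (world z) of wheel between 0.05 and 0.06 m); the robot touches nothing.
It fails at once if the table is turned the wrong way (more than 0.3 rad clockwise) (value of joint turntable below -0.3 rad).
It fails at once if the table is turned well past the next notch (beyond 1.25 rad) (value of joint turntable above 1.25 rad).
It fails at once if the indexing table is pushed with more than 40 N (contact force between the fingers and indexer above 40 N).
It fails at once if the wheel is lifted or pushed off its place (moved more than 12 mm) (distance of wheel from where it was at the start of the episode above 0.012 m).
It fails at once if a loose thing beside the table is moved by more than 30 mm (distance of any of gearmotor, screwdriver, wrench, spare_wheel, bracket, tray, jar from where it was at the start of the episode above 0.03 m).
It also fails if it takes over 59 s, if anything falls off the work surface, if the arm or the gripper's body presses on something with over 40 N, if the wrist force passes 120 N, or if a joint passes its speed limit or range.

ROBOT

A 6-joint arm with a two-finger parallel gripper is mounted at the origin on the work surface. World frame = base frame: x ahead of the robot, y to its left, z up, the work surface at z = 0. Lengths are in m, angles in degrees, forces in N, time in s.
With the tool pointing down it reaches from about 0.25 to 0.725 m from the base axis. Payload 9.7 kg.
Tool frame: the origin (TCP) lies midway between the tips of the shut fingers; the grasp point (between the pads) lies 19 mm behind it (bot.pinch_z is the distance from the TCP to the grasp point, in m); z points along the fingers, y is the line along which they close (so a half turn about z gives the same grasp; the last joint's range is limited). The gripper opens to 85 mm and grips with 20 to 120 N. Pads are 22 mm wide; open, the fingers measure 114 mm over their backs; the gripper's body (76 mm by 85 mm) begins 54 mm behind the grasp point. The pads swing forward as they close: fully open they stand 13 mm farther back than shut.
Start: joints at [-75.63, 4.979, 10.078, 95.1, 0, 90], TCP at [0.136, -0.533, 0.231] pointing down, gripper open.
Joint ranges: [-179.16, 179.16], [-48.56, 103.87], [-65.8, 70.77], [-126.05, 130.52], [-82.76, 87.17], [-180, 180]. Speed limits (degrees/s): [127.2, 127.2, 147.25, 180, 180, 180].

INTERFACE

Orientations are given as [roll, pitch, yaw] about the fixed x, y, z axes, in that order (R = Rz(yaw) Ry(pitch) Rx(roll)).
In Python, from workcell import sensors, camera, ticket, bot gives the robot as it stands.
- The arm moves only by the shell command python3 -m handwheel 'ROWS' [FORCE]. ROWS is a JSON object of lists of equal length, an entry for each row: "gripper": the opening, from -1 (shut) to 1 (fully open); "slide": the shift along the tool's x, y, z in mm, a list of three; "yaw": the turn about the tool's z in rad. A call has 1 to 8 rows; each row shifts and turns the commanded pose from where the row before left it, along the tool's axes as they then stand; what a row does not reach is not made up. A row lasts 1/12 s, in which the tool goes at most 41.7 mm and 7.16 degrees, less where a joint would pass 70% of its speed; a pose out of reach is approached as far as the arm can. A call is refused whole if a number of a shift passes 41.7 or a number of a turn 0.125, either way. A call with a gripper value outside its range is refused whole. The fingers move at their own pace and stop on an object; FORCE is the grip in N (left out, the last holds). Time passes only in rows, so rows that do not move let the fingers close. It gives the time, the measured TCP pose, the force, the opening and the grip force at its end, in the units of the state.
- sensors.get_obs(): the state, without advancing time (a new reading comes with each control period).
- camera(name): name is "scene" or "side" or "wrist"; returns a dict with "img" (384x512x3 uint8, red, green, blue), "fx", "fy", "cx", "cy" (pixels), "R" (3x3) and "t" (3): a world point X has camera coordinates R X + t. Camera axes: x right, y down, z forward; pixel columns grow to the right and rows downward; lengths in m; the calibration is good to about 2 mm. A picture is of the moment at which its call begins. There is no depth.
- ticket.job_done(): hands the job in; it is judged then, once.
The state is a dict: "time": time; "q": joint angles; "qd": joint speeds; "joint_efforts": joint torques, N m; "ee_pos": TCP position; "tcp_rot": TCP orientation; "wrist_force": force on the tool from outside, world axes, zero at the start; "torque": the same for the moment, N m; "opening": finger opening in m; "grasp_force": force on a finger pad.
Only numpy, scipy, OpenCV 4.12 (cv2) and the standard library are available. Lean on these libraries where they do the work, as an engineer would, in place of code of your own. Each camera call takes 0.05 s, during which the arm holds its last target. There are 200 camera calls.

## Working session

There is one attempt and no reset: what is moved stays moved. The work goes in short steps, Python scripts to look and compute and a shell command to move; the robot and the scene stay as the last step left them, time stands still between calls to the robot, and variables do not carry over. Pictures are saved under pics/ and viewed, at most 10 in all, crops included, and the job is handed in when it is done.

```bash
mkdir -p pics; ls; python3 - <<'E'
from workcell import sensors,camera
import cv2,numpy as np
ims=[]
for n in("scene","side"):
    c=camera(n); cv2.imwrite(f"pics/{n}0.png",c["img"][:,:,::-1]); print(n,c["fx"],c["cx"],c["cy"],np.round(c["R"],3).tolist(),np.round(c["t"],3))
print(sensors.get_obs())
E
```

```text
pics
scene 496.2514626461545 244.01125770196455 184.21801050877346 [[0.265, 0.964, 0.008], [0.736, -0.197, -0.648], [-0.623, 0.177, -0.762]] [-0.151 -0.408  2.167]
side 377.1560928932785 256.794279723373 194.04194764354304 [[0.918, -0.396, 0.015], [-0.287, -0.69, -0.665], [0.274, 0.606, -0.747]] [-0.566  0.222  0.96 ]
{'time': 0.1, 'q': array([-7.56298781e+01,  5.00592215e+00,  1.00387698e+01,  9.50972955e+01,
        1.38259044e-03,  8.99997330e+01]), 'qd': array([ 0.0239097 , -0.00365171,  0.14326167, -0.02752998, -0.03757995,
        0.00926847]), 'joint_efforts': array([ 5.87956019e-04, -5.21560407e+01,  4.65655768e+01,  1.59729581e-02,
        1.21895600e-04,  6.86635218e-06]), 'ee_pos': array([ 0.13646047, -0.53260367,  0.23067138]), 'tcp_rot': array([-1.79935552e+02, -1.38288984e-03,  1.43703873e+01]), 'wrist_force': array([ 0.92108537, -0.12802735,  0.78156821]), 'torque': array([ 0.02498201,  0.02083243, -0.03431659]), 'grasp_force': 0.0, 'opening': 0.08577975550967122}
```

View pics/scene0.png

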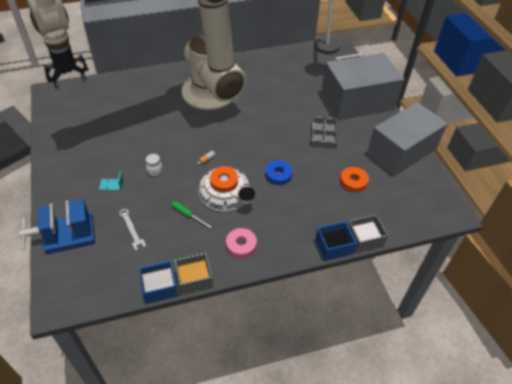

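View pics/side0.png

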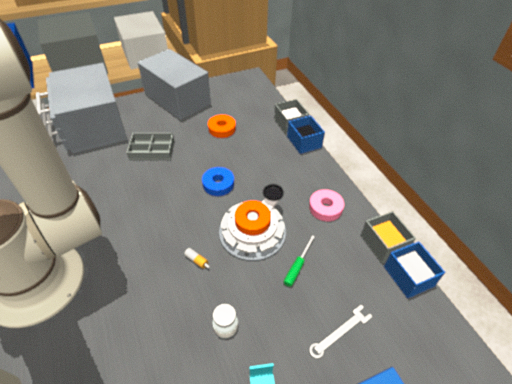

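The scene view shows the indexing table at about (224,187), with the orange wheel on it at (224,178) and the black dish at (247,194). In the side view the wheel is at (252,217) and the dish at (273,192). There are four wheel look-alikes in the scene view: orange on the table (224,178), orange spare (354,179), blue (279,172) and pink (241,241). The one on the white notched ring with the dish beside it is the indexer. I'll confirm it in a crop and measure.

```bash
cat > h.py <<'E'
import cv2,numpy as np
from workcell import camera,sensors
def ray(c,uv,z):
    d=c["R"].T@np.array([(uv[0]-c["cx"])/c["fx"],(uv[1]-c["cy"])/c["fy"],1]); o=-c["R"].T@c["t"]
    return o+d*(z-o[2])/d[2]
def proj(c,X):
    p=c["R"]@np.asarray(X,float)+c["t"]; return np.array([c["fx"]*p[0]/p[2]+c["cx"],c["fy"]*p[1]/p[2]+c["cy"]])
def blob(m,near):
    n,l,s,ce=cv2.connectedComponentsWithStats(m.astype(np.uint8))
    k=min((i for i in range(1,n) if s[i,4]>15),key=lambda i:np.hypot(*(ce[i]-near)))
    return ce[k],s[k]
E
python3 - <<'E'
from h import *
crops=[]
for n,w,d in(("scene",(224,178),(247,194)),("side",(252,217),(273,192))):
    c=camera(n);im=c["img"].astype(int)
    org=(im[...,0]>180)&(im[...,2]<90)&(im[...,1]<140)
    blk=im.max(2)<32
    for nm,m,p,z in(("wheel",org,w,.069),("dish",blk,d,.074)):
        ce,s=blob(m,np.array(p)); print(n,nm,ce.round(1),s,ray(c,ce,z).round(4))
    cx,cy=w; cr=c["img"][cy-40:cy+50,cx-50:cx+50,::-1]
    crops.append(cv2.resize(cr,(400,360),interpolation=cv2.INTER_CUBIC))
cv2.imwrite("pics/crop1.png",np.hstack(crops))
E
```

```text
scene wheel [223.6 176.9] [210 167  28  21 389] [ 0.5601 -0.0725  0.069 ]
scene dish [246.8 193.7] [240 189  14  10 112] [ 0.659  -0.0151  0.074 ]
side wheel [251.6 211.9] [245 209  15  10  57] [ 0.5763 -0.056   0.069 ]Traceback (most recent call last):
  File "<stdin>", line 8, in <module>
  File "h.py", line 10, in blob
    k=min((i for i in range(1,n) if s[i,4]>15),key=lambda i:np.hypot(*(ce[i]-near)))
ValueError: min() iterable argument is empty
```

```bash
python3 - <<'E'
from h import *
crops=[]
for n,w,d in(("scene",(224,178),(247,194)),("side",(252,217),(273,192))):
    c=camera(n);im=c["img"].astype(int)
    org=(im[...,0]>150)&(im[...,0]-im[...,2]>110)&(im[...,1]<150)
    blk=im.max(2)<45
    cx,cy=w; cr=c["img"][cy-40:cy+50,cx-50:cx+50,::-1]
    crops.append(cv2.resize(cr,(400,360),interpolation=cv2.INTER_CUBIC))
    for nm,m,p,z in(("wheel",org,w,.071),("dish",blk,d,.074)):
        try: ce,s=blob(m,np.array(p)); print(n,nm,ce.round(1),s,ray(c,ce,z).round(4))
        except Exception as e: print(n,nm,"none", im[d[1],d[0]])
cv2.imwrite("pics/crop1.png",np.hstack(crops))
E
```

```text
scene wheel [223.6 177.2] [210 166  28  23 434] [ 0.5631 -0.0731  0.071 ]
scene dish [246.6 193.5] [240 188  15  12 147] [ 0.6584 -0.0153  0.074 ]
side wheel [252.4 217. ] [235 200  35  35 782] [ 0.5707 -0.0745  0.071 ]
side dish [273.3 191.1] [264 185  18  14  81] [ 0.6615 -0.0131  0.074 ]
```

View pics/crop1.png

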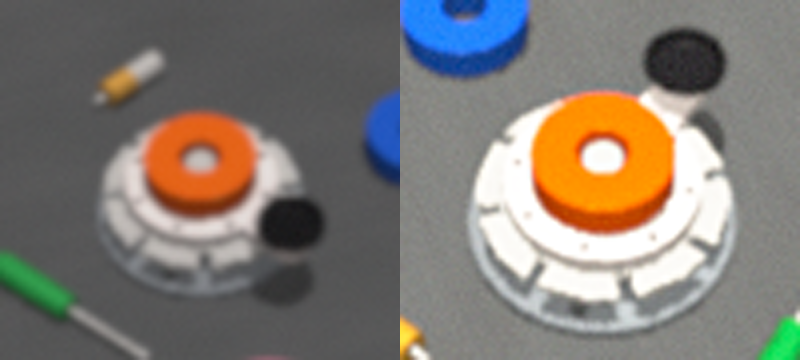

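The crop confirms the indexer: orange wheel on the notched white ring, black dish on its lug at about (246,193) scene and (273,191) side. The axis is near (0.567,-0.073) and the dish near (0.660,-0.014). I'll go above the dish with the fingers shut.

```bash

python3 -m handwheel '{"gripper":[-1,-1,-1,-1,-1,-1,-1,-1],"slide":[[31.8,-18.6,0],[31.8,-18.6,0],[31.8,-18.6,0],[31.8,-18.6,0],[31.8,-18.6,0],[31.8,-18.6,0],[31.8,-18.6,0],[31.8,-18.6,0]],"yaw":[0,0,0,0,0,0,0,0]}' 20
python3 -m handwheel '{"gripper":[-1,-1,-1,-1,-1,-1,-1,-1],"slide":[[31.8,-18.6,0],[31.8,-18.6,0],[31.8,-18.6,0],[31.8,-18.6,0],[31.8,-18.6,0],[31.8,-18.6,0],[31.8,-18.6,0],[31.8,-18.6,0]],"yaw":[0,0,0,0,0,0,0,0]}'
python3 -m handwheel '{"gripper":[-1,-1,-1,-1,-1,-1],"slide":[[31.8,-18.6,0],[31.8,-18.6,0],[31.8,-18.6,0],[31.8,-18.6,0],[0,0,0],[0,0,0]],"yaw":[0,0,0,0,0,0]}'
python3 - <<'E'
from h import *
print({k:np.round(v,4) for k,v in sensors.get_obs().items() if k in("time","q","ee_pos","tcp_rot","wrist_force","opening")})
c=camera("wrist");cv2.imwrite("pics/w1.png",c["img"][:,:,::-1])
for n,p in(("dish",[.660,-.014,.07]),("axis",[.567,-.0735,.084])):print(n,proj(c,p).round(1))
E
```

```text
time: 0.97
ee_pos: [0.3469, -0.324, 0.2314]
tcp_rot: [180.0, -0.0, 14.4]
wrist_force: [0.1, -0.9, -0.3]
opening: 0.0
grasp_force: 0.0
time: 1.63
ee_pos: [0.5566, -0.1166, 0.2313]
tcp_rot: [180.0, -0.0, 14.4]
wrist_force: [-0.1, -0.5, 0.4]
opening: -0.0001
grasp_force: 0.0
time: 2.13
ee_pos: [0.661, -0.013, 0.2294]
tcp_rot: [-180.0, 0.1, 14.5]
wrist_force: [0.5, 0.1, -0.1]
opening: 0.0001
grasp_force: 0.0
{'time': np.float64(2.1333), 'q': array([-1.126100e+00,  2.142320e+01,  2.938420e+01,  9.810930e+01,
       -1.800000e-03,  1.643593e+02]), 'ee_pos': array([ 0.661 , -0.013 ,  0.2294]), 'tcp_rot': array([-1.799617e+02,  1.433000e-01,  1.451460e+01]), 'wrist_force': array([ 0.4518,  0.0911, -0.0674]), 'opening': np.float64(0.0001)}
dish [253.7 177.7]
axis [288.3 284.3]
```

View pics/w1.png

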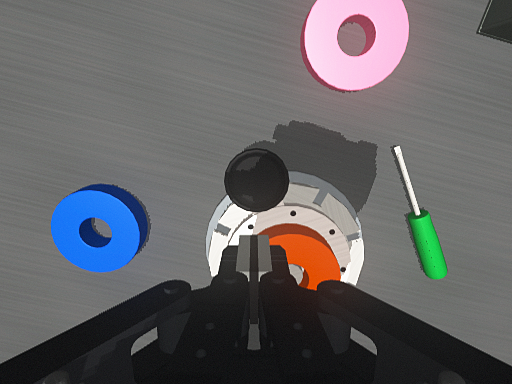

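The wrist view shows the dish rim as a circle centred near (256.5,180) with radius about 32 px, and the shut fingertips at (254,240). Next I turn that into a position.

```bash
python3 - <<'E'
from h import *
c=camera("wrist");im=c["img"]
g=cv2.GaussianBlur(im.max(2),(3,3),0)
ci=cv2.HoughCircles(g,cv2.HOUGH_GRADIENT,1,200,param1=80,param2=12,minRadius=26,maxRadius=38)
print(ci)
for uv in ([256.5,180],ci[0,0,:2] if ci is not None else [256,180]): print(ray(c,uv,.08).round(4))
print(c["fx"],proj(c,sensors.get_obs()["ee_pos"]).round(1), sensors.get_obs()["ee_pos"])
E
```

```text
[[[255.5 177.5  32.7]
  [445.5 241.5  32.9]]]
[ 0.6601 -0.0176  0.08  ]
[ 0.6622 -0.0161  0.08  ]
328.70390779375936 [253.6 254.1] [ 0.65996843 -0.01487098  0.23116504]
```

The dish is at about (0.661,-0.016), directly under the TCP. Descending.

```bash

python3 -m handwheel '{"gripper":[-1,-1,-1,-1,-1,-1,-1,-1],"slide":[[0,0,20],[0,0,28],[0,0,28],[0,0,28],[0,0,22],[0,0,15],[0,0,0],[0,0,0]],"yaw":[0,0,0,0,0,0,0,0]}'
python3 -m handwheel '{"gripper":[-1,-1,-1,-1,-1,-1,-1,-1],"slide":[[0,0,3],[0,0,3],[0,0,3],[0,0,3],[0,0,2],[0,0,1],[0,0,0],[0,0,0]],"yaw":[0,0,0,0,0,0,0,0]}'
python3 - <<'E'
from h import *
c=camera("wrist");cv2.imwrite("pics/w2.png",c["img"][:,:,::-1])
E
```

```text
time: 2.9
ee_pos: [0.6594, -0.0156, 0.0908]
tcp_rot: [-180.0, 0.0, 14.3]
wrist_force: [-0.9, 0.8, 0.4]
opening: -0.0001
grasp_force: 0.0
time: 3.57
ee_pos: [0.6603, -0.0145, 0.0753]
tcp_rot: [-180.0, 0.0, 14.4]
wrist_force: [0.9, -0.2, -0.1]
opening: 0.0
grasp_force: 0.0
```

View pics/w2.png

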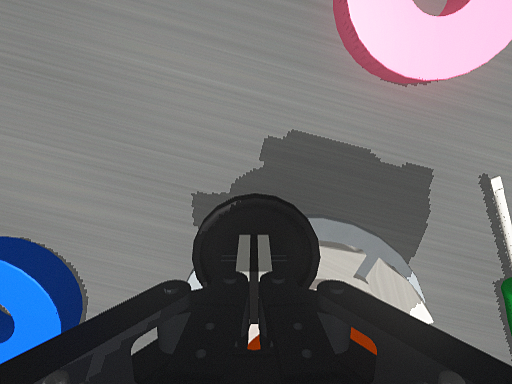

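The fingertips at (254,250) are inside the dish rim (u 192–320) and well centred, with no contact force. Pressing down now.

```bash

python3 -m handwheel '{"gripper":[-1,-1,-1,-1,-1,-1],"slide":[[0,0,2],[0,0,2],[0,0,2],[0,0,2],[0,0,0],[0,0,0]],"yaw":[0,0,0,0,0,0]}'
python3 -m handwheel '{"gripper":[-1,-1,-1,-1,-1,-1,-1],"slide":[[0,0,2],[0,0,2],[0,0,2],[0,0,1],[0,0,0],[0,0,0],[0,0,0]],"yaw":[0,0,0,0,0,0,0]}'
```

```text
time: 4.12
ee_pos: [0.6604, -0.0146, 0.0677]
tcp_rot: [180.0, -0.0, 14.4]
wrist_force: [-2.0, -0.4, 5.3]
opening: 0.0001
grasp_force: 2.6
time: 4.7
ee_pos: [0.6605, -0.0147, 0.0614]
tcp_rot: [180.0, -0.1, 14.4]
wrist_force: [-3.0, 0.2, 8.5]
opening: 0.0001
grasp_force: 4.2
```

```bash

python3 -m handwheel '{"gripper":[-1,-1,-1,-1],"slide":[[0,0,1],[0,0,0.5],[0,0,0],[0,0,0]],"yaw":[0,0,0,0]}'
python3 - <<'E'
import numpy as np
A=np.array([.571,-.0707]);y=np.radians(14.37);X=np.array([np.cos(y),np.sin(y)]);Y=np.array([np.sin(y),-np.cos(y)])
P=lambda a:A+.105*np.array([np.cos(a),np.sin(a)])
a=np.radians(np.arange(32.2,90,2.5))
for i in range(len(a)-1):
    d=(P(a[i+1])-P(a[i]))*1e3; print(np.degrees(a[i+1]).round(1),(d@X).round(1),(d@Y).round(1),P(a[i+1]).round(4))
E
```

```text
time: 5.03
ee_pos: [0.6605, -0.0147, 0.06]
tcp_rot: [180.0, -0.1, 14.4]
wrist_force: [-3.3, -0.8, 9.6]
opening: 0.0002
grasp_force: 4.5
34.7 -1.5 -4.3 [ 0.6573 -0.0109]
37.2 -1.7 -4.3 [ 0.6546 -0.0072]
39.7 -1.9 -4.2 [ 0.6518 -0.0036]
42.2 -2.0 -4.1 [ 6.488e-01 -2.000e-04]
44.7 -2.2 -4.0 [0.6456 0.0032]
47.2 -2.4 -3.9 [0.6423 0.0063]
49.7 -2.6 -3.8 [0.6389 0.0094]
52.2 -2.7 -3.7 [0.6354 0.0123]
54.7 -2.9 -3.6 [0.6317 0.015 ]
57.2 -3.0 -3.4 [0.6279 0.0176]
59.7 -3.2 -3.3 [0.624 0.02 ]
62.2 -3.3 -3.1 [0.62   0.0222]
64.7 -3.5 -3.0 [0.6159 0.0242]
67.2 -3.6 -2.8 [0.6117 0.0261]
69.7 -3.7 -2.7 [0.6074 0.0278]
72.2 -3.8 -2.5 [0.6031 0.0293]
74.7 -3.9 -2.4 [0.5987 0.0306]
77.2 -4.0 -2.2 [0.5943 0.0317]
79.7 -4.1 -2.0 [0.5898 0.0326]
82.2 -4.2 -1.8 [0.5853 0.0333]
84.7 -4.3 -1.6 [0.5807 0.0339]
87.2 -4.3 -1.4 [0.5761 0.0342]
89.7 -4.4 -1.3 [0.5715 0.0343]
```

```bash

python3 -m handwheel '{"gripper":[-1,-1,-1,-1,-1,-1],"slide":[[-1.5,-4.3,0],[-1.7,-4.3,0],[-1.9,-4.2,0],[-2,-4.1,0],[0,0,0],[0,0,0]],"yaw":[0,0,0,0,0,0]}'
python3 -m handwheel '{"gripper":[-1,-1,-1,-1,-1,-1],"slide":[[-2.2,-4,0],[-2.4,-3.9,0],[-2.6,-3.8,0],[-2.7,-3.7,0],[0,0,0],[0,0,0]],"yaw":[0,0,0,0,0,0]}'
python3 - <<'E'
from h import *
c=camera("wrist");cv2.imwrite("pics/w3.png",c["img"][:,:,::-1])
E
```

```text
time: 5.53
ee_pos: [0.6496, 0.0001, 0.0603]
tcp_rot: [180.0, -0.1, 14.4]
wrist_force: [-1.9, -1.0, 8.6]
opening: -0.0002
grasp_force: 4.5
time: 6.03
ee_pos: [0.6363, 0.0126, 0.0603]
tcp_rot: [180.0, -0.1, 14.4]
wrist_force: [-1.1, -0.1, 8.7]
opening: 0.0
grasp_force: 4.4
```

View pics/w3.png

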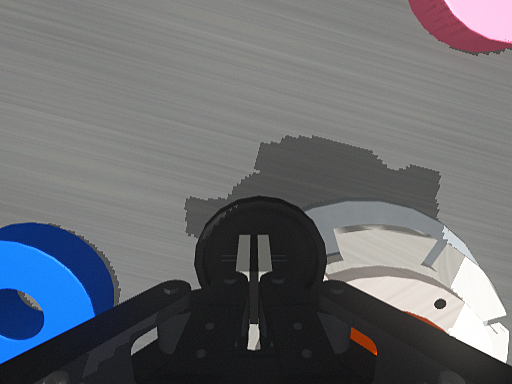

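The dish rides along, with its rim at u 195–327 around the fingertips, lagging about 3 mm. Continuing to about 68°.

```bash

python3 -m handwheel '{"gripper":[-1,-1,-1,-1,-1,-1,-1,-1],"slide":[[-2.9,-3.6,0],[-3,-3.4,0],[-3.2,-3.3,0],[-3.3,-3.1,0],[-3.5,-3,0],[-3.6,-2.8,0],[0,0,0],[0,0,0]],"yaw":[0,0,0,0,0,0,0,0]}'
python3 -m handwheel '{"gripper":[-1,-1,-1,-1,-1],"slide":[[0,0,-2],[0,0,-1.5],[0,0,-1],[0,0,0],[0,0,0]],"yaw":[0,0,0,0,0]}'
```

```text
time: 6.75
ee_pos: [0.6128, 0.0264, 0.0603]
tcp_rot: [180.0, -0.1, 14.4]
wrist_force: [-0.6, 0.3, 8.6]
opening: 0.0
grasp_force: 4.4
time: 7.17
ee_pos: [0.6119, 0.0262, 0.0628]
tcp_rot: [-180.0, 0.0, 14.4]
wrist_force: [-0.4, -0.4, 0.3]
opening: 0.0002
grasp_force: 0.0
```

The plunger is now resting under the ring, with no vertical force. I'll push sideways with the rim until it snaps up.

```bash

python3 -m handwheel '{"gripper":[-1,-1,-1,-1,-1,-1],"slide":[[0,0,-1],[-3.7,-2.7,0],[-3.8,-2.5,0],[0,0,0],[0,0,0],[0,0,0]],"yaw":[0,0,0,0,0,0]}'
python3 -m handwheel '{"gripper":[-1,-1,-1,-1],"slide":[[-2,-1.2,0],[-1.9,-1.2,0],[0,0,0],[0,0,0]],"yaw":[0,0,0,0]}'
python3 -m handwheel '{"gripper":[-1,-1,-1,-1],"slide":[[-2,-1.1,0],[-2,-1.1,0],[0,0,0],[0,0,0]],"yaw":[0,0,0,0]}'
python3 - <<'E'
from h import *
c=camera("wrist");cv2.imwrite("pics/w4.png",c["img"][:,:,::-1])
E
```

```text
time: 7.67
ee_pos: [0.6034, 0.0295, 0.0643]
tcp_rot: [-180.0, 0.0, 14.4]
wrist_force: [0.1, 0.4, 0.5]
opening: -0.0001
grasp_force: 0.0
time: 8.0
ee_pos: [0.5993, 0.0308, 0.0649]
tcp_rot: [180.0, -0.0, 14.4]
wrist_force: [0.6, -1.1, 5.3]
opening: -0.0002
grasp_force: 7.6
time: 8.33
ee_pos: [0.5948, 0.0316, 0.0647]
tcp_rot: [180.0, -0.0, 14.4]
wrist_force: [1.4, -4.6, 6.4]
opening: -0.0002
grasp_force: 8.9
```

View pics/w4.png

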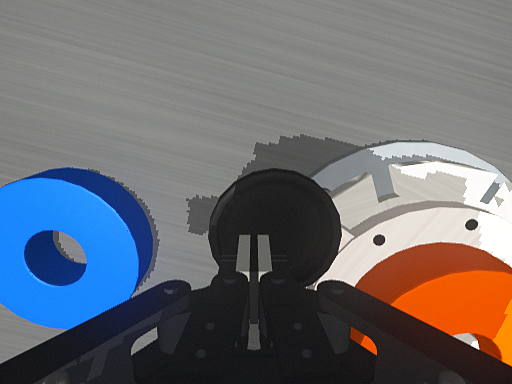

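The upward force is back (6.4 N at a tip height of 64.7 mm), so the plunger has sprung past the under-ring level into the notch. The dish rim spans u 208–341, with the fingers against its leading side. I'll back off slightly and lift.

```bash

python3 -m handwheel '{"gripper":[-1,-1,-1,-1,-1,-1,-1],"slide":[[1,0.6,0],[1,0.6,0],[0,0,-2],[0,0,-2],[0,0,-2],[0,0,-2],[0,0,0]],"yaw":[0,0,0,0,0,0,0]}'
python3 -m handwheel '{"gripper":[-1,-1,-1,-1,-1,-1,-1,-1],"slide":[[0,0,-4],[0,0,-8],[0,0,-20],[0,0,-30],[0,0,-30],[0,0,-25],[0,0,0],[0,0,0]],"yaw":[0,0,0,0,0,0,0,0]}'
python3 - <<'E'
from h import *
c=camera("wrist");im=c["img"]
g=cv2.GaussianBlur(im.max(2),(3,3),0)
ci=cv2.HoughCircles(g,cv2.HOUGH_GRADIENT,1,60,param1=80,param2=12,minRadius=26,maxRadius=50)
print(ci)
A=np.array([.571,-.0707])
for uvr in ci[0][:3]:
    p=ray(c,uvr[:2],.08)[:2]; d=p-A; print(p.round(4),np.hypot(*d).round(4),np.degrees(np.arctan2(d[1],d[0])).round(1))
a=im[:,:,::-1]
s=camera("side")["img"][160:280,200:310,::-1]; s=cv2.resize(s,(0,0),fx=2.5,fy=2.5,interpolation=cv2.INTER_CUBIC)
o=np.zeros((384,800,3),np.uint8); o[:,:512]=a; o[:300,520:795]=s; cv2.imwrite("pics/w5.png",o)
E
```

```text
time: 8.97
ee_pos: [0.5969, 0.0314, 0.0726]
tcp_rot: [-180.0, 0.0, 14.4]
wrist_force: [0.9, -0.3, -0.0]
opening: -0.0003
grasp_force: 0.0
time: 9.63
ee_pos: [0.5978, 0.0313, 0.1916]
tcp_rot: [180.0, -0.2, 14.4]
wrist_force: [-0.2, 0.1, -0.8]
opening: 0.0001
grasp_force: 0.0
[[[263.5 175.5  36.1]
  [136.5 203.5  44.9]
  [359.5 211.5  49.4]
  [454.5 162.5  47.1]
  [203.5 149.5  40.3]
  [275.5 262.5  30.2]]]
[0.6121 0.0261] 0.1052 67.0
[0.5641 0.1199] 0.1908 92.1
[ 0.6024 -0.0575] 0.0341 22.7
```

View pics/w5.png

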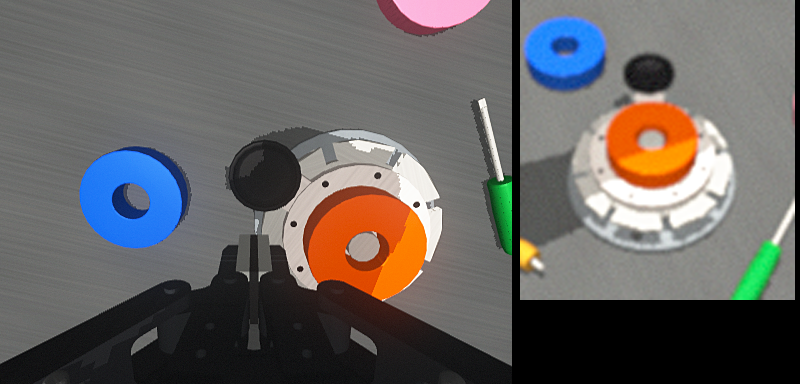

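The wheel still sits centred. Hough puts the dish at about 67°, which disagrees with the force evidence, so I'll triangulate position and height from all the cameras.

```bash
python3 - <<'E'
from h import *
from scipy.optimize import least_squares
obs=[]
A=np.array([.571,-.0707])
for n,near,th in(("scene",(258,190),45),("side",(251.6,189),45),("wrist",(265,176),40)):
    c=camera(n);im=c["img"].astype(int)
    m=im.max(2)<th
    if n=="wrist": m[235:]=0
    try: ce,s=blob(m,np.array(near))
    except Exception: print(n,"none");continue
    print(n,ce.round(1),s)
    uv=ce
    obs.append((c,uv))
    for z in(.066,.074): 
        p=ray(c,uv,z)[:2];d=p-A; print("  ",z,p.round(4),np.hypot(*d).round(4),np.degrees(np.arctan2(d[1],d[0])).round(1))
f=lambda X:np.concatenate([(proj(c,X)-uv)/c["fx"] for c,uv in obs])
r=least_squares(f,[.6,.03,.07]);print(r.x.round(4),(r.fun*496).round(2))
E
```

```text
scene [253.8 181.8] [247 176  15  13 152]
   0.066 [0.6073 0.0251] 0.1025 69.3
   0.074 [0.6138 0.023 ] 0.1031 65.4
side [251.  189.8] [242 183  19  13 168]
   0.066 [0.6075 0.0229] 0.1005 68.7
   0.074 [0.6047 0.0162] 0.0932 68.8
wrist [266.3 174.9] [ 230  138   72   73 3106]
   0.066 [0.609 0.023] 0.1011 68.0
   0.074 [0.6106 0.0238] 0.1025 67.2
[0.6088 0.0231 0.0658] [-0.44  0.48  0.5  -0.15 -0.14  0.13]
```

All the cameras agree: the dish is at (0.609,0.024), about 8 mm down and at 68°, so the tooth is still under the ring. That earlier vertical force was the fingertip on the floor's edge fillet. I'll go back in a little higher and push the remaining 8°.

```bash

python3 -m handwheel '{"gripper":[-1,-1,-1,-1,-1,-1,-1,-1],"slide":[[6.6,7.2,15],[0,0,25],[0,0,25],[0,0,20],[0,0,15],[0,0,10],[0,0,0],[0,0,0]],"yaw":[0,0,0,0,0,0,0,0]}'
python3 -m handwheel '{"gripper":[-1,-1,-1,-1,-1,-1],"slide":[[0,0,4],[0,0,4],[0,0,2],[0,0,0],[0,0,0],[0,0,0]],"yaw":[0,0,0,0,0,0]}'
```

```text
time: 10.55
ee_pos: [0.6049, 0.0259, 0.0791]
tcp_rot: [-180.0, 0.1, 14.4]
wrist_force: [0.7, 0.0, -0.4]
opening: 0.0005
grasp_force: 0.0
time: 11.05
ee_pos: [0.6053, 0.0259, 0.0696]
tcp_rot: [180.0, -0.0, 14.4]
wrist_force: [-0.1, -0.4, -0.1]
opening: -0.0
grasp_force: 0.0
```

```bash

python3 -m handwheel '{"gripper":[-1,-1,-1,-1,-1,-1],"slide":[[0,0,1.5],[0,0,1],[-3.8,-2.5,0],[-3.9,-2.4,0],[0,0,0],[0,0,0]],"yaw":[0,0,0,0,0,0]}'
python3 -m handwheel '{"gripper":[-1,-1,-1,-1],"slide":[[-2,-1.1,0],[-2,-1.1,0],[0,0,0],[0,0,0]],"yaw":[0,0,0,0]}'
python3 -m handwheel '{"gripper":[-1,-1,-1,-1],"slide":[[-2,-1,0],[-2,-1,0],[0,0,0],[0,0,0]],"yaw":[0,0,0,0]}'
```

```text
time: 11.55
ee_pos: [0.5963, 0.0289, 0.067]
tcp_rot: [-180.0, -0.0, 14.4]
wrist_force: [0.0, -0.3, 0.1]
opening: 0.0002
grasp_force: 0.0
time: 11.88
ee_pos: [0.5924, 0.0297, 0.067]
tcp_rot: [180.0, -0.0, 14.4]
wrist_force: [2.5, -1.7, 0.8]
opening: 0.0002
grasp_force: 1.6
time: 12.22
ee_pos: [0.5878, 0.0307, 0.0669]
tcp_rot: [180.0, -0.0, 14.4]
wrist_force: [3.1, -1.7, 0.1]
opening: 0.0001
grasp_force: 1.3
```

Clean rim push at about 3 N. Continuing in small steps.

```bash

python3 -m handwheel '{"gripper":[-1,-1,-1,-1],"slide":[[-2,-0.9,0],[-2,-0.9,0],[0,0,0],[0,0,0]],"yaw":[0,0,0,0]}'
python3 -m handwheel '{"gripper":[-1,-1,-1,-1],"slide":[[-2,-0.8,0],[-2,-0.8,0],[0,0,0],[0,0,0]],"yaw":[0,0,0,0]}'
```

```text
time: 12.55
ee_pos: [0.5829, 0.0318, 0.067]
tcp_rot: [-180.0, 0.0, 14.4]
wrist_force: [-1.5, -0.5, 3.5]
opening: -0.0
grasp_force: 2.0
time: 12.88
ee_pos: [0.5793, 0.032, 0.0674]
tcp_rot: [180.0, -0.0, 14.4]
wrist_force: [0.1, -2.2, 6.4]
opening: -0.0003
grasp_force: 3.6
```

Vertical force again. I'll back off sideways: if the plunger has really popped up, the force stays and the table doesn't follow.

```bash

python3 -m handwheel '{"gripper":[-1,-1,-1,-1,-1],"slide":[[2,1,0],[2,1,0],[2,1,0],[0,0,0],[0,0,0]],"yaw":[0,0,0,0,0]}'
python3 -m handwheel '{"gripper":[-1,-1,-1,-1,-1,-1],"slide":[[0,0,-1.5],[0,0,-1.5],[0,0,-1.5],[0,0,-2],[0,0,0],[0,0,0]],"yaw":[0,0,0,0,0,0]}'
python3 -m handwheel '{"gripper":[-1,-1,-1,-1,-1,-1,-1,-1],"slide":[[0,0,-4],[0,0,-8],[0,0,-20],[0,0,-30],[0,0,-30],[0,0,-25],[0,0,0],[0,0,0]],"yaw":[0,0,0,0,0,0,0,0]}'
python3 - <<'E'
from h import *
from scipy.optimize import least_squares
obs=[]
A=np.array([.571,-.0707])
for n,near,th in(("scene",(255,178),45),("side",(245,189),45),("wrist",(265,176),40)):
    c=camera(n);im=c["img"].astype(int)
    if n=="wrist": cv2.imwrite("pics/w6.png",c["img"][:,:,::-1])
    m=im.max(2)<th
    if n=="wrist": m[235:]=0
    try: ce,s=blob(m,np.array(near))
    except Exception: print(n,"none");continue
    print(n,ce.round(1),s); obs.append((c,ce))
f=lambda X:np.concatenate([(proj(c,X)-uv)/c["fx"] for c,uv in obs])
r=least_squares(f,[.6,.03,.07]);d=r.x[:2]-A;print(r.x.round(4),(r.fun*496).round(2),np.hypot(*d),np.degrees(np.arctan2(d[1],d[0])))
E
```

```text
time: 13.3
ee_pos: [0.5851, 0.0311, 0.0671]
tcp_rot: [-179.9, 0.1, 14.4]
wrist_force: [-3.1, 0.9, 6.9]
opening: 0.0001
grasp_force: 3.7
time: 13.8
ee_pos: [0.5858, 0.0307, 0.0733]
tcp_rot: [180.0, -0.0, 14.4]
wrist_force: [-0.1, -0.1, 0.5]
opening: 0.0
grasp_force: 0.0
time: 14.47
ee_pos: [0.5865, 0.0308, 0.1926]
tcp_rot: [180.0, -0.2, 14.4]
wrist_force: [0.8, -0.2, -0.4]
opening: 0.0002
grasp_force: 0.0
scene [253.7 177. ] [247 171  15  12 140]
side [245.8 188.2] [237 181  19  14 173]
wrist [260.2 180.2] [ 222  141   75   73 3175]
[0.5941 0.0268 0.0746] [-0.45  0.42  0.46 -0.12 -0.13  0.11] 0.10019886576631393 76.67174886148138
```

View pics/w6.png

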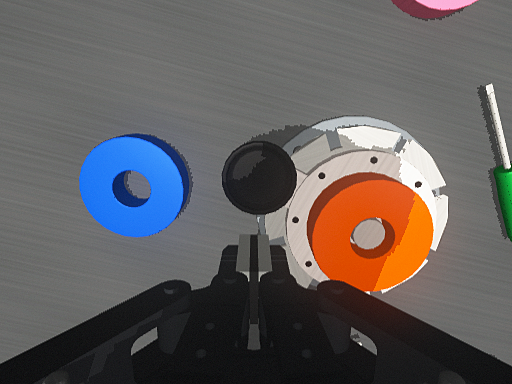

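The dish, at (259,178) in the wrist view, triangulates to 76.7° and its fully-up height (0.0746 m, against 0.0658 m before). The wheel is centred over the spigot at (370,234), and the hand is clear and touching nothing. Handing in.

```bash
python3 -c "
from workcell import ticket
print(ticket.job_done())"
```

```text
the job is handed in; nothing more can be done
None
```

I turned the table counter-clockwise to the next notch: by camera measurement it stands about 45° on, with the plunger fully up, the wheel centred and the hand clear, and the job is handed in (no verdict was shown).

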